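# Unpin the reagent chest and take off its lid

## Task

Draw the steel retaining pin out of the staple on the white reagent chest and put it in the white porcelain tray; then lift the lid straight off the chest by its handle and lay it gently, handle up, on the middle of the black rubber mat. Do not knock or shift the amber bottle and white jar behind the chest or the small vial beside it.

Things in the scene. Friction and masses are not known exactly. Their poses are not given: they have to be found in the camera images.
- chest: White plastic chest, 170 (x) x 200 (y) x 100 mm high, fixed to the bench; origin at the centre of its underside, z up. A steel strap staple stands on a ledge inside it, 45 mm in front of the centre (chest x = -45 mm, y = 0), and comes up through a slot in the lid. It never moves.
- staple (a point): Point on the staple's axis, at the height of the pin's shank, 112.5 mm above the bench. The staple is an upside-down U of steel: its tunnel runs along the chest's y axis, is 30 mm long, 14 mm wide and open 13 mm above the lid; its roof's top is 18 mm above the lid. Axes as the chest's.
- pin_grip (a point): Steel pin, 80 g, with an upright round grip 16 mm across, 46 mm tall; this point is on the grip's axis, 30 mm above its foot. From the foot a 9 x 9 mm shank runs 93 mm along the pin's -y. At the start it lies loose on the lid, its axes as the chest's, shank through the staple, grip 50 to 60 mm on the chest's +y side. Pull towards the chest's +y: the tip leaves the staple after about 60 mm.
- pin_tip (a point): Free end of the pin's shank, 93 mm from the grip's axis, 4.5 mm above the shank's underside. Axes as the pin's.
- lid_handle (a point): Centre of the bar of the lid's black handle: a bar 14 mm wide (x), 100 mm long (y), 12 mm high, its centre 44 mm above the lid's underside, 12 mm towards +x from the lid's centre, standing on two posts at its ends with 30 mm free under it. The axes are the lid's, and agree with the chest's at the start.
- lid_base (a point): Centre of the underside of the loose grey lid, a flat plate 176 (x) x 206 (y) x 8 mm, about 0.3 to 0.55 kg, resting on the chest's rim (underside 100 mm above the bench). The staple passes through its 32 x 38 mm slot with 4 mm to spare all round; the lid must rise more than 26 mm to clear the staple. z points up.
- mat_top (a point): Centre of the top of the black rubber mat, 220 (x) x 240 (y) x 4 mm, fixed to the bench at one side of the chest (left or right differs). Axes along its sides.
- tray: White porcelain tray, 170 x 170 mm outside, walls 22 mm high and 5 mm thick, floor 5 mm thick, fixed to the bench on the other side of the chest; origin at the centre of its underside.
- amber_bottle_mid (a point): Amber bottle, 60 mm across, 140 mm tall: centre. A bystander, behind the chest, on its right.
- jar_mid (a point): White wide-mouth jar, 80 mm across, 110 mm tall: centre. A bystander, behind the chest, on its left.
- vial_mid (a point): Small capped amber vial, 26 mm across, 55 mm tall, standing some 20 mm from the chest's -y side: centre. A bystander.

How it is judged:
By the outcome, as a careful person would: the job done as asked, in the order asked, and still so for the second after the job is handed in, with the robot touching nothing.
It also fails if it takes over 61 s, if anything falls off the work surface, if the arm or the gripper's body presses on something with over 40 N, if the wrist force passes 120 N, or if a joint passes its speed limit or range.

## Robot

A 6-joint arm with a two-finger parallel gripper is mounted at the origin on the work surface. World frame = base frame: x ahead of the robot, y to its left, z up, the work surface at z = 0. Lengths are in m, angles in rad, forces in N, time in s.
With the tool pointing down it reaches from about 0.225 to 0.875 m from the base axis. Payload 3.4 kg.
Tool frame: the origin (TCP) lies at the very end of the fingers, on their centre line; the grasp point (between the pads) lies 19 mm behind it (manip.hold_point_z is the distance from the TCP to the grasp point, in m); z points along the fingers, x is the direction in which the jaws open and shut, and the axes are right-handed (so a half turn about z gives the same grasp; the last joint's range is limited). The gripper opens to 85 mm and grips with 20 to 120 N. Pads are 22 mm wide; open, the fingers measure 114 mm over their backs; the gripper's body (76 mm by 85 mm) begins 54 mm behind the grasp point. The pads swing forward as they close: fully open they stand 13 mm farther back than shut.
Start: joints at [1.097, 0.276, 1.505, -0, 1.361, -0.121], TCP at [0.199, 0.54, 0.231] pointing down, gripper open.
Joint ranges: [-2.89, 2.89], [-0.75, 2.08], [0.22, 2.7], [-1.18, 4.32], [0.11, 2.71], [-2.7, 2.7]. Speed limits (rad/s): [2.57, 2.57, 3.14, 3.14, 3.14, 3.14].

## Interface

Orientations are given as a unit quaternion [w, x, y, z].
In Python, from rig import telemetry, cams, manip, finder gives the robot as it stands. The module is installed in compiled form; this text tells all that it offers.
- The arm moves only by the tool carry_out, never from a script. Its argument "rows" is a list that holds one entry, the list of rows, each a list of 5 numbers: the gripper's target within -1 to 1 (fully open at 1, half-way at 0, shut at -1), then the shift along the world's x, y, z in cm, then the turn about the world's z in rad. A call has 1 to 12 rows; each row shifts and turns the commanded pose from where the row before left it; what a row does not reach is not made up. A row lasts 1/10 s, in which the tool goes at most 50 mm and 8.59 degrees, less where a joint would pass 70% of its speed; a pose out of reach is approached as far as the arm can. A call with a gripper value outside its range is refused whole. The fingers move at their own pace and stop on an object; "force" is the grip in N (left out, the last holds). Time passes only in rows, so rows that do not move let the fingers close. It gives the time, the measured TCP pose, the force and the opening at its end, in the units of the state.
- telemetry.get_state(): the state, without advancing time (a new reading comes with each control period).
- cams.get_image(name): name is "scene" or "top"; returns a dict with "image" (400x640x3 uint8, red, green, blue), "camera_matrix" (3x3 intrinsics, pixels), "k1" (the pictures are not rectified: a ray, as slopes to the right and down, at radius r is drawn at 1 + k1 r^2 times it, then the intrinsics apply), "eye" and "attitude" of the camera in the world. Camera axes: x right, y down, z forward; pixel columns grow to the right and rows downward; lengths in m; the calibration is good to about 2 mm. A picture is of the moment at which its call begins. There is no depth.
- manip.sign_off(): hands the job in, once; it reports no verdict.
Trained networks look in a picture, given as the dict that the camera call returned (one of the last four; its "shot" number tells which), for a name from the list of things; names that differ only in an ending like _2 or _b are one class to them, and where a whole thing is asked for, a point or a joint stands for the part that bears it (a point fixed in the world has none). Each returns a list of dicts, best first, with "confidence" (0 to 1); they miss things now and then, are a little off and sometimes report something else, mostly with a low value. They report only what shows in the picture. A call takes as long as a camera call.
- finder.boxes_of(picture, thing): "xy" ([column, row] in pixels, amid what is visible of it).
The state is a dict: "clock": time; "qpos": joint angles; "qd": joint speeds; "effort": joint torques, N m; "position": TCP position; "ee_rot": TCP orientation; "contact_force": force on the tool from outside, world axes, zero at the start; "moment": the same for the moment, N m; "width": finger opening in m.
Only numpy, scipy, OpenCV 4.12 (cv2) and the standard library are available. Lean on these libraries where they do the work, as an engineer would, in place of code of your own. Each camera call takes 0.05 s, during which the arm holds its last target.

## Working session

There is one attempt and no reset: what is moved stays moved. The work goes in short steps, Python scripts to look and compute and a tool call to move; the robot and the scene stay as the last step left them, time stands still between calls to the robot, and variables do not carry over. Pictures are saved under pics/ and viewed, and the job is handed in when it is done.

Besides the shell and the picture viewer there is one more tool, called after "Call:" as name(argument=value, ...) on one line, values as JSON. carry_out: Moves the arm, as the interface text tells. Its arguments: {"type":"object","properties":{"rows":{"type":"array","items":{"type":"array","items":{"type":"array","items":{"type":"number"}}}},"force":{"type":"number"}},"required":["rows"]}

```bash
mkdir -p pics
cat > h.py <<'E'
import numpy as np, cv2
from rig import telemetry, cams, manip, finder
from scipy.spatial.transform import Rotation as R
def RT(p):
    q=np.array(p['attitude'],float)
    return (R.from_quat([q[1],q[2],q[3],q[0]]).as_matrix() if q.size==4 else q.reshape(3,3)), np.array(p['eye'],float)
def ray(p,uv):
    K=np.array(p['camera_matrix'],float);m,e=RT(p)
    d=np.array([(uv[0]-K[0,2])/K[0,0],(uv[1]-K[1,2])/K[1,1]])
    s=d.copy()
    for _ in range(30): s=d/(1+p['k1']*(s@s))
    v=m@np.array([s[0],s[1],1]); return e,v/np.linalg.norm(v)
def onz(p,uv,z):
    e,v=ray(p,uv); return e+v*(z-e[2])/v[2]
def proj(p,X):
    K=np.array(p['camera_matrix'],float);m,e=RT(p)
    c=m.T@(np.array(X,float)-e); s=c[:2]/c[2]; s=s*(1+p['k1']*(s@s))
    return np.array([K[0,0]*s[0]+K[0,2],K[1,1]*s[1]+K[1,2]])
def tri(a,ua,b,ub):
    A=np.zeros((3,3));B=np.zeros(3)
    for p,u in((a,ua),(b,ub)):
        e,v=ray(p,u);M=np.eye(3)-np.outer(v,v);A+=M;B+=M@e
    return np.linalg.solve(A,B)
def save(p,n): cv2.imwrite('pics/'+n,cv2.cvtColor(p['image'],cv2.COLOR_RGB2BGR))
E
python3 - <<'E'
from h import *
np.set_printoptions(precision=4,suppress=True)
a=cams.get_image('scene');b=cams.get_image('top')
save(a,'s0.png');save(b,'t0.png')
import pickle;pickle.dump((a,b),open('p0.pkl','wb'))
print(a['eye'],a['attitude'],a['k1'],b['eye'],b['attitude'])
for t in ['chest','staple','pin_grip','pin_tip','lid_handle','lid_base','mat_top','tray','amber_bottle_mid','jar_mid','vial_mid']:
    r=[finder.boxes_of(p,t) for p in(a,b)]
    for q in r: print(t,[(np.round(x['xy'],1),round(x['confidence'],2)) for x in q[:3]])
    if r[0] and r[1]: print('  tri',tri(a,r[0][0]['xy'],b,r[1][0]['xy']))
print(telemetry.get_state(), manip.hold_point_z)
E
```

```text
[ 1.3109 -0.2025  0.8432] [-0.3157  0.7382  0.5453 -0.2408] -0.025140255303872566 [0.4628 0.019  1.1964] [ 0.0293 -0.6962  0.7161 -0.0395]
chest [(array([315.5, 216.6]), 0.65)]
chest [(array([324. , 247.1]), 0.59), (array([230.5, 152.9]), 0.16)]
  tri [ 0.4561  0.0111 -0.0736]
staple [(array([314.1, 215.1]), 0.61), (array([321.1, 160.2]), 0.42)]
staple [(array([324.8, 247.4]), 0.66)]
  tri [ 0.455   0.0084 -0.068 ]
pin_grip [(array([320.9, 160.7]), 0.49)]
pin_grip [(array([306.7, 249.8]), 0.59)]
  tri [0.4491 0.0435 0.1065]
pin_tip [(array([327. , 159.1]), 0.79)]
pin_tip []
lid_handle [(array([315.3, 185. ]), 0.79)]
lid_handle [(array([315.6, 224.4]), 0.58)]
  tri [0.5084 0.0164 0.0854]
lid_base [(array([315.6, 178.6]), 0.6)]
lid_base [(array([315. , 224.4]), 0.79)]
  tri [0.5076 0.0178 0.1047]
mat_top [(array([165.5, 243.1]), 0.71)]
mat_top [(array([457.2, 231.4]), 0.79)]
  tri [ 0.4846 -0.3582 -0.0224]
tray []
tray [(array([181.8, 246.3]), 0.86)]
amber_bottle_mid [(array([435.2, 170.2]), 0.63), (array([235.4, 272.8]), 0.55)]
amber_bottle_mid [(array([399.2, 147.5]), 0.76)]
  tri [ 0.7273 -0.0068  0.3632]
jar_mid [(array([430.9, 231.5]), 0.68), (array([314.1, 214.4]), 0.38), (array([316.1, 182. ]), 0.36)]
jar_mid [(array([229.1, 150.8]), 0.77), (array([455.5, 229.5]), 0.73)]
  tri [0.7009 0.2292 0.055 ]
vial_mid [(array([264.2, 220.3]), 0.59)]
vial_mid [(array([367.8, 214. ]), 0.49)]
  tri [ 0.5337 -0.1177  0.0314]
{'clock': 1.2, 'qpos': array([ 1.097 ,  0.2759,  1.5049, -0.    ,  1.3607, -0.1209]), 'qd': array([ 0.0017,  0.0007,  0.0003, -0.0004,  0.0022, -0.0015]), 'effort': array([ -0.0018, -41.6683, -24.6093,  -0.0003,   0.0004,   0.    ]), 'position': array([0.1987, 0.5396, 0.2313]), 'ee_rot': array([-0.    ,  0.8202,  0.572 ,  0.0001]), 'contact_force': array([0.1371, 0.1681, 0.0295]), 'moment': array([-0.0557, -0.0289,  0.0239]), 'width': 0.08538105547625444} 0.0187
```

View pics/s0.png

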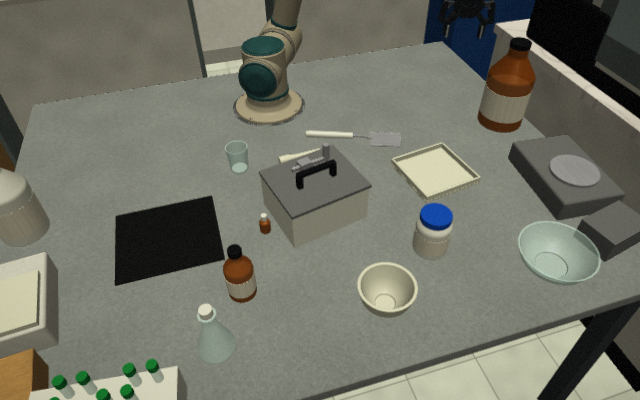

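View pics/t0.png

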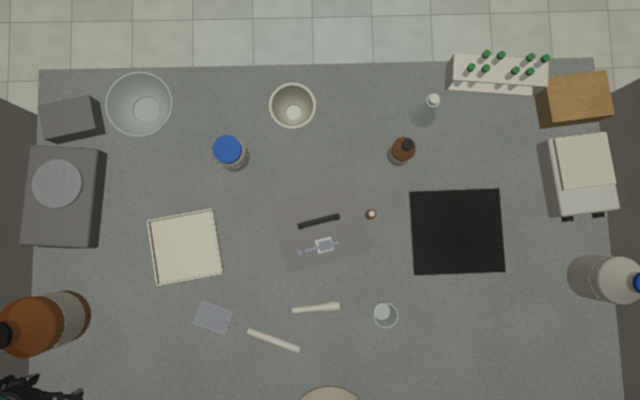

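Run:
```python
import pickle,cv2
a,b=pickle.load(open('p0.pkl','rb'))
for p,n,(x0,y0,x1,y1) in((a,'s0z',(240,130,440,260)),(b,'t0z',(240,180,400,300))):
    c=cv2.cvtColor(p['image'][y0:y1,x0:x1],cv2.COLOR_RGB2BGR)
    cv2.imwrite(f'pics/{n}.png',cv2.resize(c,None,fx=4,fy=4,interpolation=cv2.INTER_CUBIC))
```

```text
(no output)
```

View pics/s0z.png

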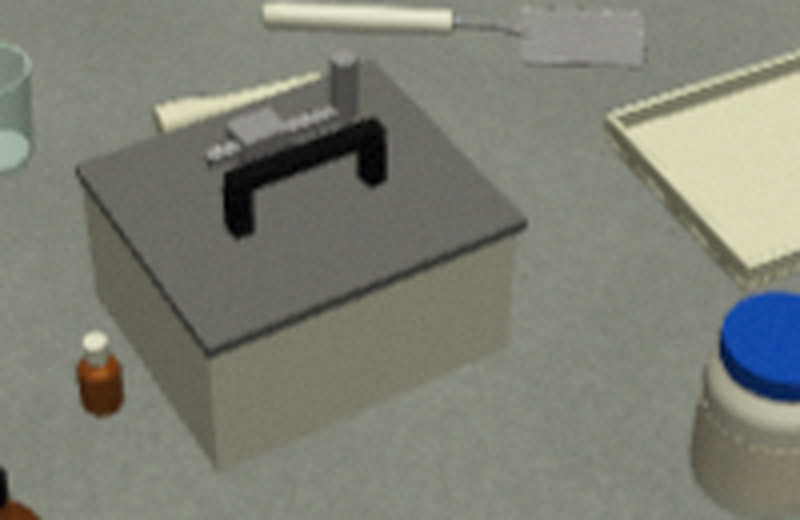

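View pics/t0z.png

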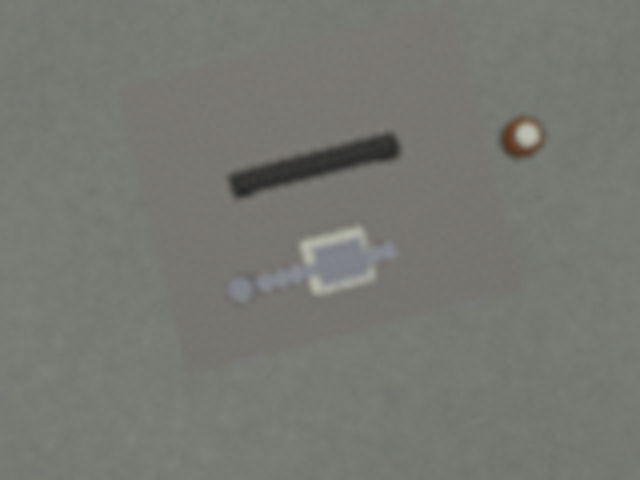

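```bash
cat > fit.py <<'E'
from h import *
import pickle
from scipy.optimize import least_squares
np.set_printoptions(precision=4,suppress=True)
a,b=pickle.load(open('p0.pkl','rb'))
T=lambda u,v:(240+u/4-.375,180+v/4-.375)
S=lambda u,v:(240+u/4-.375,130+v/4-.375)
# local coords (chest frame)
obs=[(b,T(122,82),(.088,.103,.108)),(b,T(525,290),(-.088,-.103,.108)),(b,T(188,370),(-.088,.103,.108)),(b,T(452,8),(.088,-.103,.108)),
(b,T(341,261),(-.045,0,.126)),(b,T(315,166),(.012,0,.150)),
(a,S(80,170),(-.088,-.103,.108)),(a,S(210,352),(.088,-.103,.108)),(a,S(525,220),(.088,.103,.108)),(a,S(370,62),(-.088,.103,.108))]
def X(q,l):
    c,s=np.cos(q[2]),np.sin(q[2]);return np.array([q[0]+c*l[0]-s*l[1],q[1]+s*l[0]+c*l[1],l[2]])
def res(q,sel=None): return np.concatenate([proj(p,X(q,l))-u for p,u,l in obs if sel is None or p is sel])
for sel in(None,a,b):
    r=least_squares(lambda q:res(q,sel),[.5,0.02,0.]); print('chest',r.x,'deg',np.degrees(r.x[2])); 
    print(res(r.x,sel).reshape(-1,2).round(1).tolist())
    if sel is None:Q=r.x
print('staple',X(Q,(-.045,0,.1125)),'handle',X(Q,(.012,0,.144)))
print('grip top top-view',onz(b,T(240,288),.154),'scene',onz(a,S(344,58),.154),tri(a,S(344,58),b,T(240,288)))
for d in(.05,.055,.06): print(d,X(Q,(-.045,d,.138)),'proj',proj(a,X(Q,(-.045,d,.154))),proj(b,X(Q,(-.045,d,.154))),S(344,58),T(240,288))
im=b['image'].astype(int)
m=((im.max(2)<45)).astype(np.uint8);m[:170]=0;m[290:]=0;m[:,:400]=0;m[:,520:]=0
c=max(cv2.findContours(m,0,1)[0],key=cv2.contourArea)
bx=cv2.boxPoints(cv2.minAreaRect(c));print(bx)
P=np.array([onz(b,u,.004) for u in bx]);print('mat',P,P.mean(0),np.linalg.norm(np.diff(P,axis=0),axis=1))
m=((im.min(2)>150)).astype(np.uint8);m[:190]=0;m[300:]=0;m[:,:130]=0;m[:,240:]=0
c=max(cv2.findContours(m,0,1)[0],key=cv2.contourArea)
bx=cv2.boxPoints(cv2.minAreaRect(c));P=np.array([onz(b,u,.022) for u in bx]);print('tray',bx,P,P.mean(0),np.linalg.norm(np.diff(P,axis=0),axis=1))
E
python3 fit.py
```

```text
chest [0.5046 0.0102 0.2153] deg 12.33521561649616
[[-0.6, 0.5], [0.4, -0.6], [0.1, 0.7], [0.3, -1.5], [0.0, -0.5], [0.7, -1.0], [-1.0, -1.8], [-0.7, -1.0], [0.8, -0.1], [1.2, -1.1]]
chest [0.5075 0.0092 0.2309] deg 13.230868081041264
[[-1.4, -0.3], [0.0, 0.2], [0.9, 0.2], [0.4, -0.5]]
chest [0.5037 0.0105 0.2045] deg 11.715886001492532
[[-0.5, 0.3], [0.0, 0.3], [-0.5, 0.7], [0.7, -0.8], [-0.3, -0.0], [0.6, -0.6]]
staple [0.4606 0.0006 0.1125] handle [0.5163 0.0128 0.144 ]
grip top top-view [0.4461 0.0588 0.154 ] scene [0.4486 0.0559 0.154 ] [0.4458 0.0579 0.1515]
0.05 [0.45   0.0494 0.138 ] proj [323.1636 144.9587] [303.7065 249.7826] (325.625, 144.125) (299.625, 251.625)
0.055 [0.4489 0.0543 0.138 ] proj [324.9988 144.316 ] [301.5633 250.3197] (325.625, 144.125) (299.625, 251.625)
0.06 [0.4478 0.0592 0.138 ] proj [326.8282 143.6754] [299.4192 250.8571] (325.625, 144.125) (299.625, 251.625)
[[409.8769 192.0468]
 [500.6776 188.2634]
 [504.1022 270.4541]
 [413.3015 274.2374]]
mat [[ 0.5911 -0.2293  0.004 ]
 [ 0.5945 -0.4695  0.004 ]
 [ 0.3801 -0.4639  0.004 ]
 [ 0.3771 -0.2279  0.004 ]] [ 0.4857 -0.3476  0.004 ] [0.2402 0.2145 0.236 ]
tray [[149.9189 221.5135]
 [211.5405 211.2433]
 [221.8919 273.3513]
 [160.2703 283.6216]] [[0.5317 0.4439 0.022 ]
 [0.5536 0.2872 0.022 ]
 [0.3951 0.2619 0.022 ]
 [0.3743 0.4166 0.022 ]] [0.4637 0.3524 0.022 ] [0.1582 0.1605 0.1562]
```

Call:
carry_out(rows=[[[-0.15, 1.8, -3.5, 0, 0.05], [-0.15, 1.8, -3.5, 0, 0.05], [-0.15, 1.8, -3.5, 0, 0.05], [-0.15, 1.8, -3.5, 0, 0.05], [-0.15, 1.8, -3.5, 0, 0.05], [-0.15, 1.8, -3.5, 0, 0.05], [-0.15, 1.8, -3.5, 0, 0.05], [-0.15, 1.8, -3.5, 0, 0.05], [-0.15, 1.8, -3.5, 0, 0.05], [-0.15, 1.8, -3.5, 0, 0.05], [-0.15, 1.8, -3.5, 0, 0.05], [-0.15, 1.8, -3.5, 0, 0.02]]], force=40)

```text
clock: 2.4
position: [0.4153, 0.1181, 0.2316]
ee_rot: [0.0, 0.626, 0.78, 0.0]
contact_force: [1.0, -0.1, -0.5]
width: 0.0361
```

Call:
carry_out(rows=[[[-0.15, 1.6, -3.1, 0, 0], [-0.15, 1.6, -3.2, 0, 0], [-0.15, 0, 0, 0, 0], [-0.15, 0, 0, 0, 0], [-0.15, 0, 0, 0, 0]]])

```text
clock: 2.9
position: [0.4461, 0.0573, 0.2312]
ee_rot: [-0.0, 0.626, 0.78, 0.0]
contact_force: [0.3, 0.8, 0.7]
width: 0.0364
```

```bash
cat > look.py <<'E'
import sys
from h import *
np.set_printoptions(precision=4,suppress=True)
n=sys.argv[1]
a=cams.get_image('scene');b=cams.get_image('top')
import pickle;pickle.dump((a,b),open(f'p{n}.pkl','wb'))
s=telemetry.get_state()
q=s['ee_rot'];x=R.from_quat([q[1],q[2],q[3],q[0]]).as_matrix()
print(s['clock'],s['position'],'jawang',np.degrees(np.arctan2(x[1,0],x[0,0])),'z',x[:,2],s['contact_force'],s['width'])
out=[]
for p,c in((a,sys.argv[2]),(b,sys.argv[3])):
    u,v,w=map(int,c.split(','));h=w*3//4
    u0=min(max(0,u-w//2),640-w);v0=min(max(0,v-h//2),400-h)
    print('crop origin',u0,v0,'scale',400/w)
    out.append(cv2.resize(cv2.cvtColor(p['image'][v0:v0+h,u0:u0+w],cv2.COLOR_RGB2BGR),(400,300),interpolation=cv2.INTER_CUBIC))
cv2.imwrite(f'pics/l{n}.png',np.hstack(out))
E
python3 look.py 1 320,150,120 305,240,120
```

```text
3.0 [0.4461 0.0576 0.2314] jawang 102.53278146489997 z [-0.0002  0.0005 -1.    ] [ 0.959  -1.2012 -0.4996] 0.03604413237394225
crop origin 260 105 scale 3.3333333333333335
crop origin 245 195 scale 3.3333333333333335
```

View pics/l1.png

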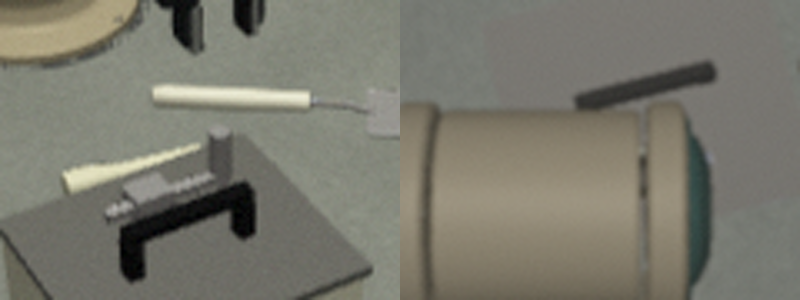

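Call:
carry_out(rows=[[[-0.15, 0.1, 0, -2, 0], [-0.15, 0, 0, -2, 0], [-0.15, 0, 0, -1.5, 0], [-0.15, 0, 0, -0.7, 0], [-0.15, 0, 0, 0, 0], [-0.15, 0, 0, 0, 0]]])

```text
clock: 3.6
position: [0.448, 0.057, 0.1699]
ee_rot: [0.0, 0.626, 0.78, 0.0]
contact_force: [-0.5, 0.2, 0.7]
width: 0.0363
```

```bash
python3 look.py 2 322,140,80 305,240,120; python3 -c "
from h import *
import pickle
a,b=pickle.load(open('p2.pkl','rb'));s=telemetry.get_state();p=s['position']
u=proj(a,p);w=proj(a,[p[0],p[1],.154]);print(u,w,[((x-[282,110])*5) for x in(u,w)])"
```

```text
3.7 [0.4484 0.0568 0.1702] jawang 102.46682886646957 z [ 0.0019  0.     -1.    ] [-0.4371  0.1177  0.2765] 0.03643501712240226
crop origin 282 110 scale 5.0
crop origin 245 195 scale 3.3333333333333335
[325.88146892 138.51137607] [325.93186619 143.99536382] [array([219.40734462, 142.55688035]), array([219.65933094, 169.97681908])]
```

View pics/l2.png

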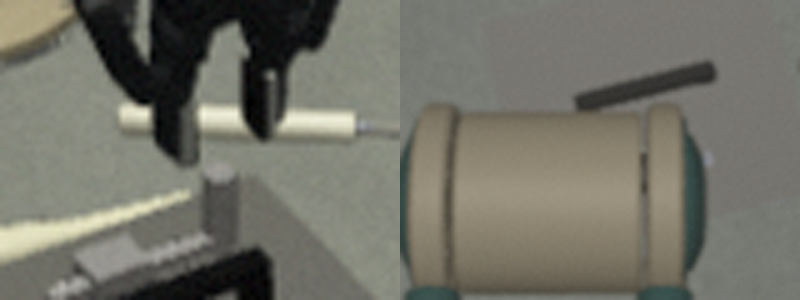

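Call:
carry_out(rows=[[[-0.15, 0, 0, -1.2, 0], [-0.15, 0, 0, -1.2, 0], [-0.15, 0, 0, -1.2, 0], [-0.15, 0, 0, -1.0, 0], [-0.15, 0, 0, 0, 0], [-0.15, 0, 0, 0, 0]]])

```text
clock: 4.3
position: [0.448, 0.0566, 0.1236]
ee_rot: [0.0, 0.626, 0.78, 0.0]
contact_force: [-0.4, -0.4, 0.1]
width: 0.0363
```

Call:
carry_out(rows=[[[-1, 0, 0, 0, 0], [-1, 0, 0, 0, 0], [-1, 0, 0, 0, 0], [-1, 0, 0, 0, 0], [-1, 0, 0, 0, 0], [-1, 0, 0, 0, 0]]], force=30)

```text
clock: 4.9
position: [0.4483, 0.0566, 0.124]
ee_rot: [0.001, 0.626, 0.78, 0.001]
contact_force: [0.0, 0.1, 5.5]
width: 0.015
```

```bash
python3 look.py 3 322,140,80 305,240,120
```

```text
5.0 [0.4483 0.0566 0.124 ] jawang 102.44536495729207 z [ 0.0015  0.0001 -1.    ] [-1.145  -0.0327  4.8017] 0.014935053336446038
crop origin 282 110 scale 5.0
crop origin 245 195 scale 3.3333333333333335
```

View pics/l3.png

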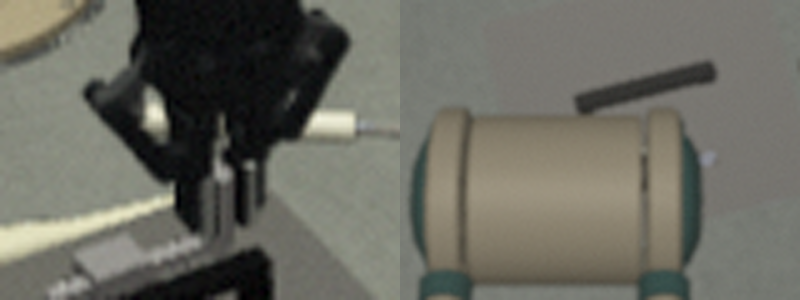

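Call:
carry_out(rows=[[[-1, 0, 0, 0.15, 0], [-1, 0, 0, 0, 0], [-1, -0.17, 0.78, 0, 0], [-1, -0.17, 0.78, 0, 0], [-1, -0.17, 0.78, 0, 0], [-1, 0, 0, 0, 0]]])

```text
clock: 5.6
position: [0.442, 0.0812, 0.1247]
ee_rot: [-0.0, 0.626, 0.78, -0.0]
contact_force: [-0.4, 0.4, -1.2]
width: 0.0148
```

```bash
python3 look.py 4 322,140,80 305,240,120
```

```text
5.7 [0.4425 0.0804 0.1248] jawang 102.5116292299837 z [-0.0001 -0.0001 -1.    ] [-0.3582 -0.8419 -1.1516] 0.015366005209899626
crop origin 282 110 scale 5.0
crop origin 245 195 scale 3.3333333333333335
```

View pics/l4.png

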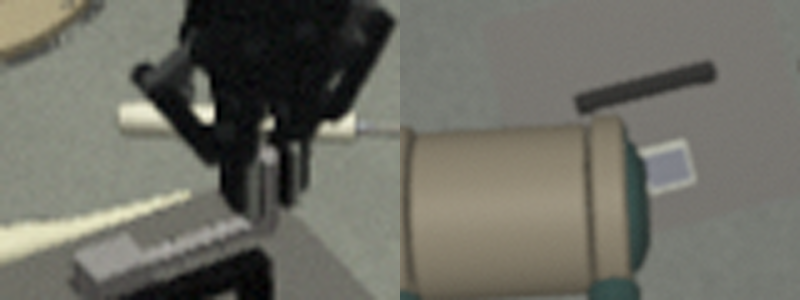

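Pin is sliding out with it, shank tip now inside the staple. Continue the pull well clear (75+ mm total), then lift.

Call:
carry_out(rows=[[[-1, -0.17, 0.78, 0, 0], [-1, -0.17, 0.78, 0, 0], [-1, -0.17, 0.78, 0, 0], [-1, -0.17, 0.78, 0, 0], [-1, -0.17, 0.78, 0, 0], [-1, -0.17, 0.78, 0, 0], [-1, -0.17, 0.78, 0, 0], [-1, 0, 0, 0, 0]]])

```text
clock: 6.5
position: [0.4304, 0.1356, 0.1248]
ee_rot: [-0.0, 0.626, 0.78, 0.0]
contact_force: [-0.1, -0.2, 0.6]
width: 0.0152
```

```bash
python3 look.py 5 330,150,120 305,240,120
```

```text
6.6 [0.4307 0.1348 0.1248] jawang 102.48536349488731 z [ 0.     -0.0002 -1.    ] [-0.3065 -0.5963 -0.4906] 0.014863115057376813
crop origin 270 105 scale 3.3333333333333335
crop origin 245 195 scale 3.3333333333333335
```

View pics/l5.png

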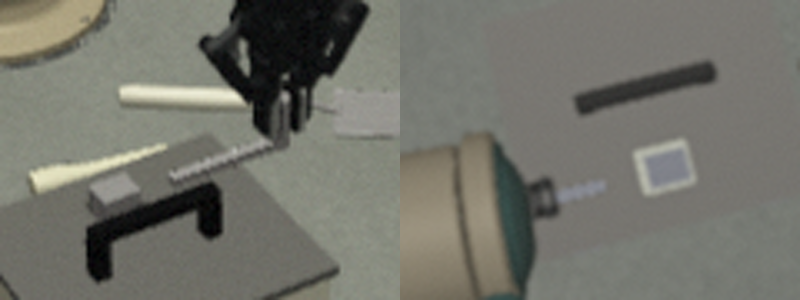

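Call:
carry_out(rows=[[[-1, -0.1, 0.5, 1.5, 0], [-1, 0, 1, 2, 0], [-1, 0, 2, 1.5, 0], [-1, 0.3, 2.5, 0, 0], [-1, 0.3, 2.5, 0, 0], [-1, 0.3, 2.5, 0, 0], [-1, 0.3, 2.5, 0, 0], [-1, 0.3, 2.5, 0, 0], [-1, 0.3, 2.5, 0, 0], [-1, 0.3, 2.5, 0, 0], [-1, 0.3, 2.5, 0, 0]]])

```text
clock: 7.7
position: [0.454, 0.3702, 0.1746]
ee_rot: [0.0, 0.626, 0.779, -0.0]
contact_force: [0.8, 0.4, -1.7]
width: 0.0151
```

Call:
carry_out(rows=[[[-1, 0.2, 2.2, -2, 0], [-1, 0, 0, -2, 0], [-1, 0, 0, -2, 0], [-1, 0, 0, 0, 0], [-1, 0, 0, 0, 0]]])

```text
clock: 8.2
position: [0.4559, 0.3913, 0.1148]
ee_rot: [-0.0, 0.626, 0.779, -0.0]
contact_force: [1.2, -0.9, -0.5]
width: 0.0152
```

```bash
python3 look.py 6 430,155,160 200,240,200
```

```text
8.3 [0.4567 0.3918 0.116 ] jawang 102.41526029203892 z [ 0.0019  0.0013 -1.    ] [ 0.528   0.0143 -0.2031] 0.014838429272690756
crop origin 350 95 scale 2.5
crop origin 100 165 scale 2.0
```

View pics/l6.png

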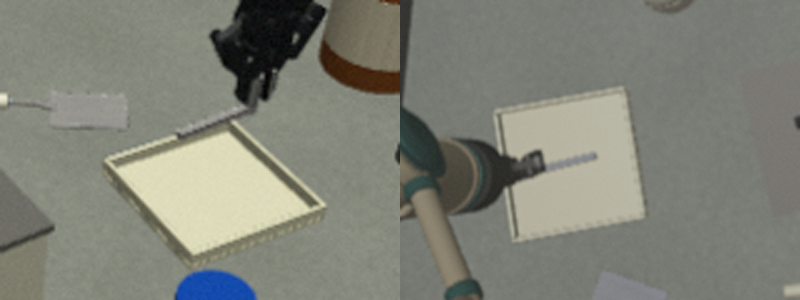

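Call:
carry_out(rows=[[[-1, 0.2, -1, -1.5, 0], [-1, 0, 0, -2, 0], [-1, 0, 0, -2, 0], [-1, 0, 0, -1.5, 0], [-1, 0, 0, -1.0, 0], [-1, 0, 0, -0.5, 0], [-1, 0, 0, -0.4, 0], [-1, 0, 0, -0.2, 0], [-1, 0, 0, 0, 0], [-1, 0, 0, 0, 0]]])

```text
clock: 9.3
position: [0.458, 0.3819, 0.0243]
ee_rot: [0.0, 0.626, 0.78, 0.0]
contact_force: [-0.8, -1.3, -1.1]
width: 0.015
```

```bash
python3 look.py 7 430,155,160 200,240,200
```

```text
9.4 [0.458  0.3818 0.0243] jawang 102.44901541246813 z [ 0.0007  0.0006 -1.    ] [-0.0621  0.5419 -0.5361] 0.015195304495200212
crop origin 350 95 scale 2.5
crop origin 100 165 scale 2.0
```

View pics/l7.png

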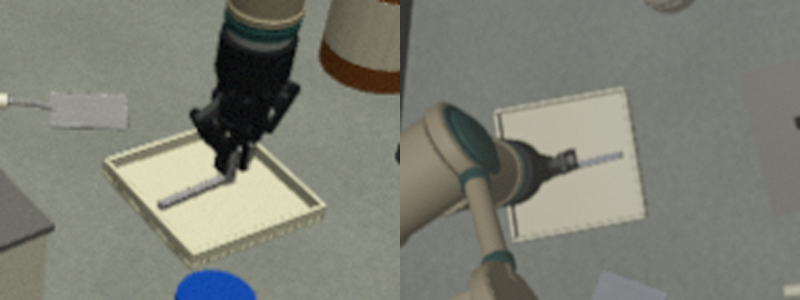

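Call:
carry_out(rows=[[[-1, 0, 0, -0.2, 0], [-1, 0, 0, -0.15, 0], [-1, 0, 0, 0, 0], [-1, 0, 0, 0, 0]]])

```text
clock: 9.8
position: [0.4579, 0.3818, 0.0211]
ee_rot: [0.0, 0.626, 0.78, 0.0]
contact_force: [-1.3, -1.0, 4.7]
width: 0.0149
```

Contact with the floor at the height expected; release, rise.

Call:
carry_out(rows=[[[-0.4, 0, 0, 0, 0], [-0.4, 0, 0, 0, 0], [-0.4, 0, 0, 0, 0], [-0.4, 0, 0, 0.5, 0], [-0.4, 0, 0, 1.5, 0], [-0.4, 0, 0, 2.5, 0], [-0.4, 0, 0, 3, 0], [-0.4, 0, 0, 4, 0], [-0.4, 0, 0, 4, 0], [-0.1, 0, 0, 4, 0]]])

```text
clock: 10.8
position: [0.4574, 0.3815, 0.2172]
ee_rot: [-0.0, 0.626, 0.78, 0.0]
contact_force: [1.1, 0.5, 0.7]
width: 0.0377
```

```bash
python3 look.py 8 430,155,160 200,240,200
python3 - <<'E'
from h import *
import pickle
a,b=pickle.load(open('p8.pkl','rb'))
g=lambda p:cv2.cvtColor(p['image'],cv2.COLOR_RGB2BGR)
o=cv2.resize(g(a)[150:300,90:290],(800,600),interpolation=cv2.INTER_CUBIC)
cv2.imwrite('pics/mat8.png',o)
for n,(x,y) in {'c':(0,0),'1':(.11,.12),'2':(.11,-.12),'3':(-.11,-.12),'4':(-.11,.12)}.items():
    P=[.4857+x,-.3476+y,.004]; print(n,proj(a,P),(proj(a,P)-[90,150])*4,proj(b,P))
E
```

```text
10.9 [0.4607 0.3836 0.2222] jawang 102.45047959748253 z [ 0.0109  0.0072 -0.9999] [0.4454 0.4568 0.4836] 0.038594748984743875
crop origin 350 95 scale 2.5
crop origin 100 165 scale 2.0
c [168.25135429 235.20258085] [313.00541715 340.81032339] [456.964857  230.8800219]
1 [225.28355283 258.22727741] [541.13421134 432.90910966] [409.15356762 190.33119759]
2 [115.04655483 283.89176454] [100.18621931 535.56705816] [499.93399343 187.84820007]
3 [116.60952154 214.27480902] [106.43808616 257.09923609] [505.65131046 272.12844748]
4 [212.98385627 194.35804648] [491.93542509 177.43218591] [413.19916725 274.79168762]
```

View pics/l8.png

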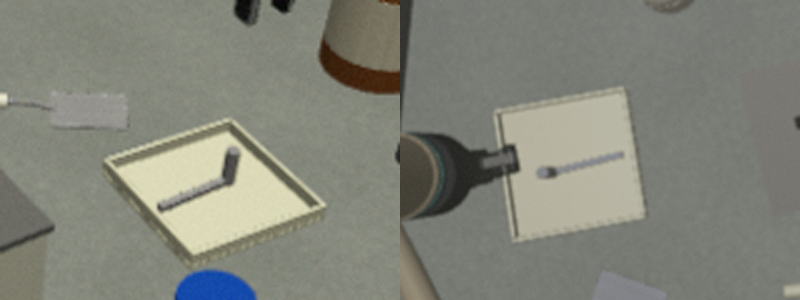

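View pics/mat8.png

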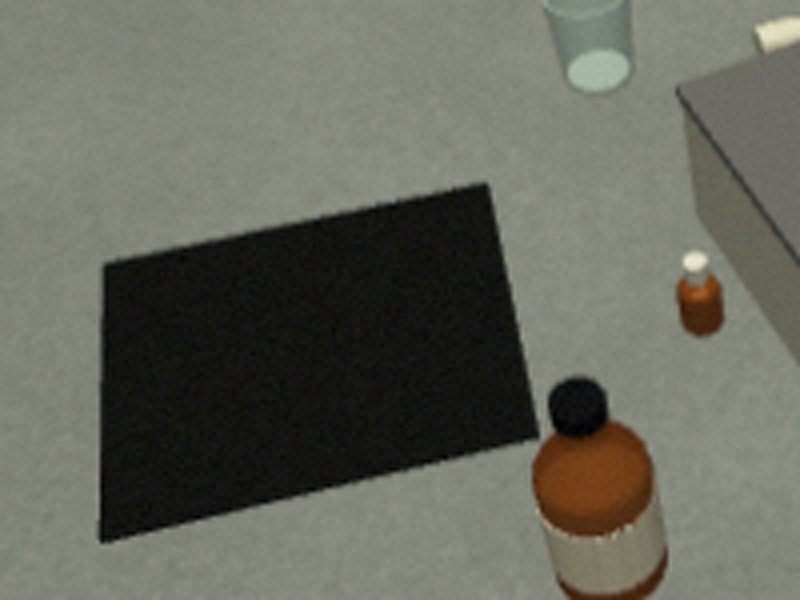

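Call:
carry_out(rows=[[[-0.06, 0.5, -3, 0, -0.13], [-0.06, 0.5, -3, 0, -0.13], [-0.06, 0.5, -3, 0, -0.13], [-0.06, 0.5, -3, 0, -0.13], [-0.06, 0.5, -3, 0, -0.13], [-0.06, 0.5, -3, 0, -0.13], [-0.06, 0.5, -3, 0, -0.13], [-0.06, 0.5, -3, 0, -0.13], [-0.06, 0.5, -3, 0, -0.13], [-0.06, 0.5, -3, 0, -0.13], [-0.06, 0.5, -3, 0, -0.13], [-0.06, 0, -3, 0, -0.14]]])

```text
clock: 12.1
position: [0.5128, 0.0203, 0.2147]
ee_rot: [-0.0, 0.994, 0.106, -0.0]
contact_force: [-0.2, 0.5, 0.4]
width: 0.04
```

Call:
carry_out(rows=[[[-0.06, 0, 0, 0, 0], [-0.06, 0, 0, 0, 0], [-0.06, 0, 0, 0, 0], [-0.06, 0, 0, 0, 0]]])

```text
clock: 12.5
position: [0.5125, 0.0227, 0.2152]
ee_rot: [-0.0, 0.994, 0.11, -0.0]
contact_force: [0.7, -0.5, 0.4]
width: 0.0401
```

```bash
python3 look.py 9 315,170,120 310,240,160
python3 - <<'E'
from h import *
import pickle
np.set_printoptions(precision=4,suppress=True)
a,b=pickle.load(open('p9.pkl','rb'));a0,b0=pickle.load(open('p0.pkl','rb'))
for P in([.516,.013,.15],): print(proj(a,P))
print('bottle top',onz(b0,(407,144),.14),'mid',onz(b0,(402,148),.07),'bottle scene',onz(a0,(239,290),.02))
print('jar',onz(b0,(228,149),.11))
E
```

```text
12.6 [0.5126 0.0225 0.2153] jawang 12.590201166251747 z [-0.      0.0002 -1.    ] [ 0.3281 -0.1932 -0.5137] 0.04000735255287286
crop origin 255 125 scale 3.3333333333333335
crop origin 230 180 scale 2.5
[316.231 166.329]
bottle top [ 0.6905 -0.1995  0.14  ] mid [ 0.6957 -0.201   0.07  ] bottle scene [ 0.7024 -0.212   0.02  ]
jar [0.6959 0.2269 0.11  ]
```

View pics/l9.png

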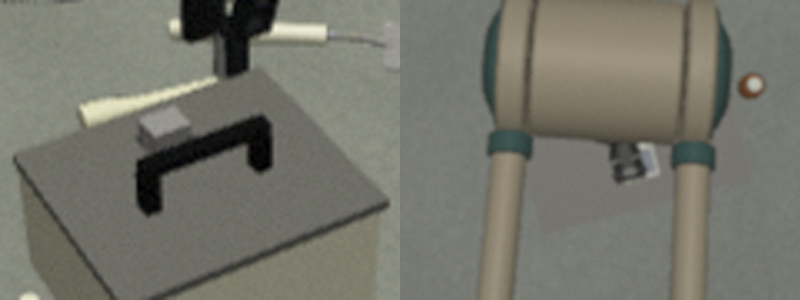

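Call:
carry_out(rows=[[[-0.06, 0.45, -0.9, 0, 0], [-0.06, 0, 0, -2, 0], [-0.06, 0, 0, -2, 0], [-0.06, 0, 0, -1, 0], [-0.06, 0, 0, 0, 0], [-0.06, 0, 0, 0, 0]]])

```text
clock: 13.2
position: [0.5177, 0.0125, 0.1657]
ee_rot: [0.0, 0.994, 0.109, 0.0]
contact_force: [0.0, 0.5, 0.3]
width: 0.0403
```

```bash
python3 look.py 10 315,160,80 310,240,160
```

```text
13.3 [0.5181 0.0125 0.1663] jawang 12.496566585670548 z [ 0.0021 -0.0003 -1.    ] [ 0.665  -0.6909  0.0813] 0.04003615593355459
crop origin 275 130 scale 5.0
crop origin 230 180 scale 2.5
```

View pics/l10.png

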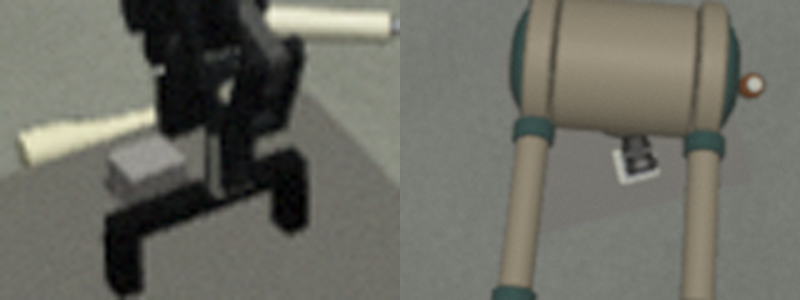

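Call:
carry_out(rows=[[[-0.06, 0, 0, -0.8, 0], [-0.06, 0, 0, -0.8, 0], [-0.06, 0, 0, 0, 0]]])

```text
clock: 13.6
position: [0.5161, 0.0127, 0.1481]
ee_rot: [-0.0, 0.994, 0.109, -0.001]
contact_force: [-0.3, -0.0, -0.7]
width: 0.0402
```

Call:
carry_out(rows=[[[-0.06, 0, 0, -0.8, 0], [-0.06, 0, 0, -0.8, 0], [-0.06, 0, 0, -0.8, 0], [-0.06, 0, 0, 0, 0], [-0.06, 0, 0, 0, 0]]])

```text
clock: 14.1
position: [0.517, 0.0126, 0.1249]
ee_rot: [-0.0, 0.994, 0.109, -0.0]
contact_force: [0.6, 0.3, 1.0]
width: 0.04
```

```bash
python3 look.py 11 315,160,80 310,240,160
```

```text
14.2 [0.5175 0.0126 0.1255] jawang 12.486420042131085 z [ 0.0006 -0.     -1.    ] [0.3889 0.5878 0.2249] 0.040250064335555766
crop origin 275 130 scale 5.0
crop origin 230 180 scale 2.5
```

View pics/l11.png

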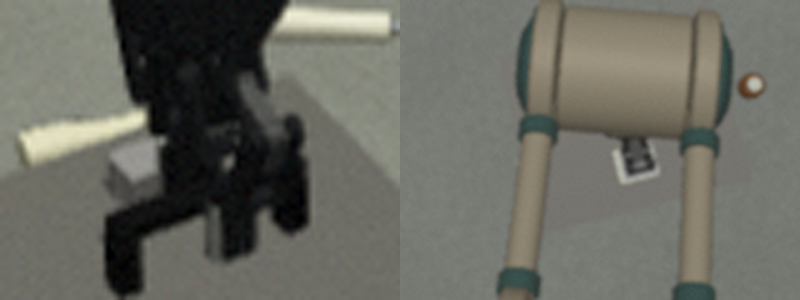

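Call:
carry_out(rows=[[[-1, 0, 0, 0, 0], [-1, 0, 0, 0, 0], [-1, 0, 0, 0, 0], [-1, 0, 0, 0, 0], [-1, 0, 0, 0, 0], [-1, 0, 0, 0, 0]]], force=70)

```text
clock: 14.8
position: [0.5172, 0.0125, 0.1258]
ee_rot: [0.0, 0.994, 0.109, 0.0]
contact_force: [-1.9, -0.4, 5.7]
width: 0.0125
```

Call:
carry_out(rows=[[[-1, 0, 0, 0.3, 0], [-1, 0, 0, 0.4, 0], [-1, 0, 0, 0.5, 0], [-1, 0, 0, 0.3, 0], [-1, 0, 0, 0, 0]]])

```text
clock: 15.3
position: [0.5176, 0.0126, 0.1407]
ee_rot: [0.0, 0.994, 0.109, 0.001]
contact_force: [0.1, 0.1, -3.7]
width: 0.0124
```

```bash
python3 look.py 12 315,180,160 310,240,160
```

```text
15.4 [0.5172 0.0126 0.1403] jawang 12.490040999902666 z [ 0.0001  0.0001 -1.    ] [-0.251   0.376  -4.6696] 0.012395998800298156
crop origin 235 120 scale 2.5
crop origin 230 180 scale 2.5
```

View pics/l12.png

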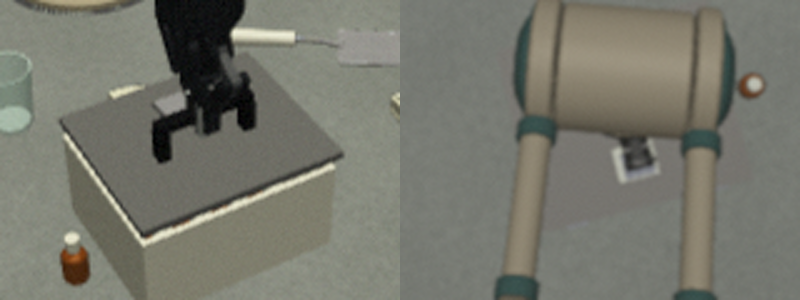

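Call:
carry_out(rows=[[[-1, 0, 0, 0.8, 0], [-1, 0, 0, 1.2, 0], [-1, 0, 0, 1.5, 0], [-1, 0, 0, 1.5, 0], [-1, 0, 0, 1.0, 0], [-1, 0, 0, 0.5, 0], [-1, 0, 0, 0, 0]]])

```text
clock: 16.1
position: [0.5176, 0.0126, 0.2062]
ee_rot: [0.0, 0.994, 0.109, 0.001]
contact_force: [-0.5, 0.2, -4.5]
width: 0.0125
```

Call:
carry_out(rows=[[[-1, 0, -0.8, 0, 0], [-1, 0, -1.5, 0, 0], [-1, -0.1, -2.3, 0, -0.02], [-1, -0.2, -2.5, 0, -0.03], [-1, -0.2, -2.5, 0, -0.03], [-1, -0.2, -2.5, 0, -0.03], [-1, -0.2, -2.5, 0, -0.03], [-1, -0.2, -2.5, 0, -0.03], [-1, -0.2, -2.5, 0, -0.03], [-1, -0.2, -2.5, 0, -0.018], [-1, -0.2, -2.5, 0, 0], [-1, -0.1, -2.5, 0, 0]]])

```text
clock: 17.3
position: [0.4979, -0.2606, 0.2045]
ee_rot: [-0.0, 1.0, -0.0, -0.001]
contact_force: [0.9, 0.2, -4.4]
width: 0.0124
```

Call:
carry_out(rows=[[[-1, -0.1, -2.5, 0, 0], [-1, -0.1, -2.5, 0, 0], [-1, 0, -2, 0, 0], [-1, 0, -1.5, 0, 0], [-1, 0, -1, 0, 0], [-1, 0, 0, 0, 0], [-1, 0, 0, 0, 0], [-1, 0, 0, 0, 0]]])

```text
clock: 18.1
position: [0.4972, -0.3522, 0.2054]
ee_rot: [-0.0, 1.0, 0.0, -0.0]
contact_force: [-0.1, -0.5, -4.7]
width: 0.0125
```

```bash
python3 look.py 13 190,200,240 450,230,240
```

```text
18.2 [ 0.4973 -0.3524  0.2055] jawang 0.06367036237461109 z [ 0.0001  0.0003 -1.    ] [ 0.1324  0.1013 -4.1423] 0.012682376065718799
crop origin 70 110 scale 1.6666666666666667
crop origin 330 140 scale 1.6666666666666667
```

View pics/l13.png

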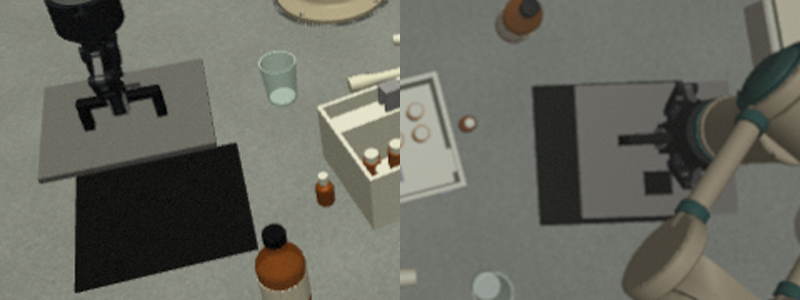

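Call:
carry_out(rows=[[[-1, 0.2, 0.4, -1.0, 0], [-1, 0, 0, -2, 0], [-1, 0, 0, -2.5, 0], [-1, 0, 0, -2.5, 0], [-1, 0, 0, -2.5, 0], [-1, 0, 0, -2, 0], [-1, 0, 0, -1.5, 0], [-1, 0, 0, -1, 0], [-1, 0, 0, -0.6, 0], [-1, 0, 0, 0, 0], [-1, 0, 0, 0, 0]]])

```text
clock: 19.3
position: [0.4997, -0.3497, 0.0499]
ee_rot: [0.0, 1.0, 0.0, 0.001]
contact_force: [0.2, 0.2, -3.9]
width: 0.0125
```

```bash
python3 look.py 14 165,230,160 455,230,160;python3 - <<'E'
from h import *
import pickle
a,b=pickle.load(open('p14.pkl','rb'))
for p,n,(x0,y0,x1,y1) in((a,'s14z',(90,150,250,270)),(b,'t14z',(390,170,530,290))):
    c=cv2.cvtColor(p['image'][y0:y1,x0:x1],cv2.COLOR_RGB2BGR)
    cv2.imwrite(f'pics/{n}.png',cv2.convertScaleAbs(cv2.resize(c,None,fx=5,fy=5,interpolation=cv2.INTER_CUBIC),alpha=1.8))
E
```

```text
19.4 [ 0.4998 -0.3499  0.0503] jawang 0.002202288755445292 z [ 0.0016 -0.0013 -1.    ] [-0.8296 -0.4542 -3.2299] 0.012766029468342556
crop origin 85 170 scale 2.5
crop origin 375 170 scale 2.5
```

View pics/s14z.png

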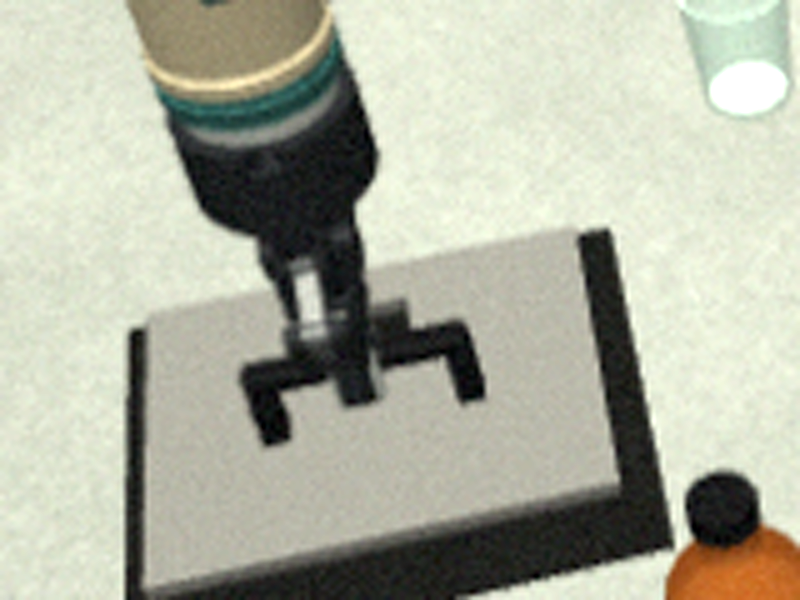

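View pics/t14z.png

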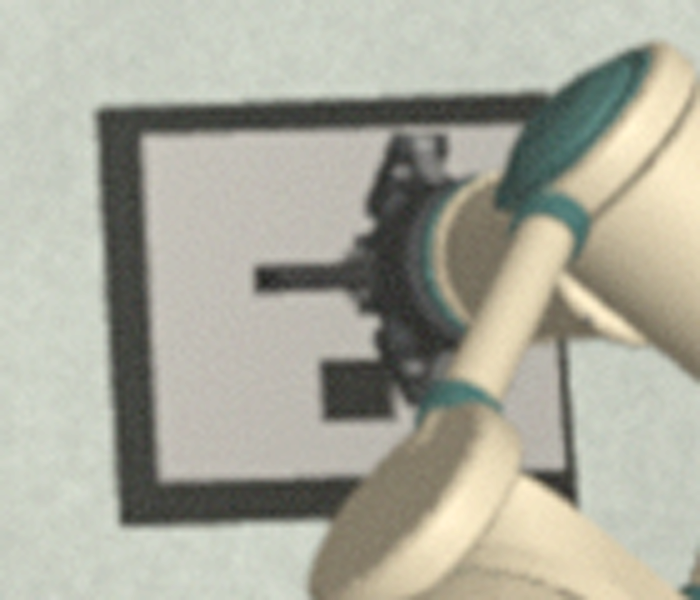

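```bash
cat > lidfit.py <<'E'
from h import *
import pickle
from scipy.optimize import least_squares
np.set_printoptions(precision=4,suppress=True)
a,b=pickle.load(open('p14.pkl','rb'))
T=lambda u,v:(390+u/5-.4,170+v/5-.4)
S=lambda u,v:(90+u/5-.4,150+v/5-.4)
def X(q,l):
    c,s=np.cos(q[2]),np.sin(q[2]);return np.array([q[0]+c*l[0]-s*l[1],q[1]+s*l[0]+c*l[1],l[2]])
def fit(obs,n):
    f=lambda q:np.concatenate([proj(p,X(q,l))-u for p,u,l in obs])
    r=least_squares(f,[.487,-.348,0]);print(n,r.x[:2],np.degrees(r.x[2]),f(r.x).reshape(-1,2).round(1).tolist())
h=.033
ta=[(b,T(140,132),(.088,.103,h)),(b,T(158,482),(-.088,.103,h)),(b,T(570,468),(-.088,-.103,h))]
sa=[(a,S(148,322),(-.088,-.103,h)),(a,S(575,228),(-.088,.103,h)),(a,S(618,485),(.088,.103,h)),(a,S(145,582),(.088,-.103,h))]
h=.004
tm=[(b,T(97,111),(.11,.12,h)),(b,T(122,523),(-.11,.12,h)),(b,T(578,505),(-.11,-.12,h))]
sm=[(a,S(130,330),(-.11,-.12,h)),(a,S(610,230),(-.11,.12,h)),(a,S(672,547),(.11,.12,h))]
fit(ta,'lid top');fit(sa,'lid scene');fit(tm,'mat top');fit(sm,'mat scene')
fit(ta+sa,'lid');fit(tm+sm,'mat')
E
python3 lidfit.py
```

```text
lid top [ 0.4884 -0.3468] 0.2607463949102147 [[0.3, 0.5], [0.5, -0.3], [-0.8, -0.2]]
lid scene [ 0.4907 -0.3497] -0.054744581549602156 [[-0.1, -1.8], [0.1, -0.6], [0.4, -0.3], [-0.5, 2.0]]
mat top [ 0.4869 -0.3473] 0.8259448307282641 [[-0.6, -1.2], [-0.3, 0.8], [0.9, 0.4]]
mat scene [ 0.4885 -0.3507] 0.14477095616934169 [[-0.4, -0.2], [0.2, -0.3], [0.2, 0.3]]
lid [ 0.4895 -0.3488] 0.05486014569389967 [[1.2, -0.1], [1.1, -0.9], [-0.1, -0.5], [0.3, -2.1], [0.4, -1.0], [0.9, -0.8], [0.0, 1.5]]
mat [ 0.4875 -0.3492] 0.47492468406928195 [[0.4, -1.8], [0.2, 0.2], [1.3, 0.4], [-0.1, -0.3], [0.4, -0.8], [1.0, -0.4]]
```

Call:
carry_out(rows=[[[-1, -0.2, 0, -0.5, 0], [-1, 0, 0, -0.5, 0], [-1, 0, 0, -0.4, 0], [-1, 0, 0, -0.3, 0], [-1, 0, 0, -0.1, 0], [-1, 0, 0, -0.1, 0], [-1, 0, 0, 0, 0], [-1, 0, 0, 0, 0]]])

```text
clock: 20.2
position: [0.4973, -0.3495, 0.0304]
ee_rot: [0.0, 1.0, 0.0, 0.0]
contact_force: [0.0, 0.1, -4.9]
width: 0.0125
```

Call:
carry_out(rows=[[[-1, 0, 0, -0.05, 0], [-1, 0, 0, -0.05, 0], [-1, 0, 0, 0, 0], [-1, 0, 0, 0, 0]]])

```text
clock: 20.6
position: [0.4974, -0.3495, 0.0298]
ee_rot: [0.0, 1.0, -0.0, 0.0]
contact_force: [-0.2, 1.0, 0.1]
width: 0.0126
```

Call:
carry_out(rows=[[[-0.06, 0, 0, 0, 0], [-0.06, 0, 0, 0, 0], [-0.06, 0, 0, 0, 0], [-0.06, 0, 0, 0, 0], [-0.06, 0, 0, 0.5, 0], [-0.06, 0, 0, 1.0, 0], [-0.06, 0, 0, 2, 0], [-0.06, 0, 0, 3, 0], [-0.06, 0, 0, 4, 0], [-0.06, 0, 0, 4, 0], [-0.06, 0, 0, 4, 0], [-0.06, 0, 0, 2, 0]]])

```text
clock: 21.8
position: [0.4984, -0.3504, 0.2397]
ee_rot: [0.003, 1.0, 0.0, 0.003]
contact_force: [0.7, 0.2, 0.3]
width: 0.0402
```

Call:
carry_out(rows=[[[-0.06, -2, 0, 0, 0], [-0.06, -3, 0, 0, 0], [-0.06, -3, 0, 0, 0], [-0.06, -3, 0, 0, 0], [-0.06, -3, 0, 0, 0], [-0.06, -2, 0, 0, 0], [-0.06, 0, 0, 0, 0], [-0.06, 0, 0, 0, 0]]])

```text
clock: 22.6
position: [0.3376, -0.3497, 0.2353]
ee_rot: [0.001, 1.0, -0.0, 0.001]
contact_force: [0.2, -0.2, 0.6]
width: 0.04
```

```bash
python3 look.py 15 320,200,520 320,200,520
```

```text
22.7 [ 0.3382 -0.3497  0.2348] jawang 0.020825235916442617 z [ 0.0014 -0.0009 -1.    ] [ 0.0054 -1.2896  0.7613] 0.04021806628454336
crop origin 60 5 scale 0.7692307692307693
crop origin 60 5 scale 0.7692307692307693
```

View pics/l15.png

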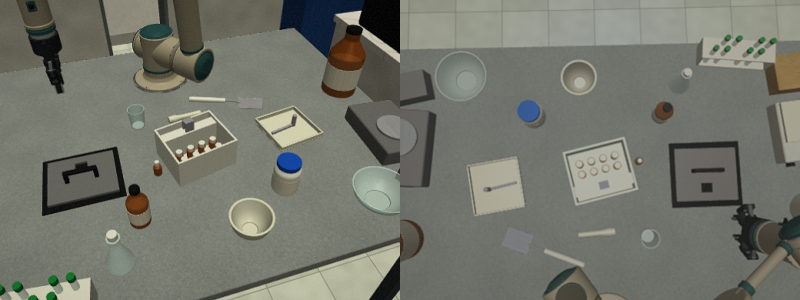

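Run:
```python
from h import *
import pickle
a0,b0=pickle.load(open('p0.pkl','rb'));a,b=pickle.load(open('p15.pkl','rb'))
for n,p0,p,(x0,y0,x1,y1) in(('bottle',a0,a,(218,243,262,305)),('vial',a0,a,(255,210,273,238)),('jar',b0,b,(208,130,255,175)),('bottleT',b0,b,(382,132,420,170)),('vialT',b0,b,(362,206,378,222))):
    print(n,cv2.phaseCorrelate(p0['image'][y0:y1,x0:x1].mean(2),p['image'][y0:y1,x0:x1].mean(2)), np.abs(p0['image'][y0:y1,x0:x1].astype(int)-p['image'][y0:y1,x0:x1]).mean().round(1))
cv2.imwrite('pics/t15z.png',cv2.convertScaleAbs(cv2.resize(cv2.cvtColor(b['image'][170:290,390:530],cv2.COLOR_RGB2BGR),None,fx=5,fy=5,interpolation=cv2.INTER_CUBIC),alpha=1.8))
```

```text
bottle ((0.49638936168726033, -0.005069952030993363), 1.0002559104931554) 5.1
vial ((-0.02428141312966403, -0.023659112620995515), 0.9566495320760714) 5.6
jar ((0.06386665529629809, 0.32496254005402037), 0.8818800601980212) 5.8
bottleT ((0.01807578336508442, -0.07352574124755051), 0.9376344033310101) 5.2
vialT ((-0.2933347202666887, -0.6011406997535698), 0.7784960417069384) 4.1
```

View pics/t15z.png

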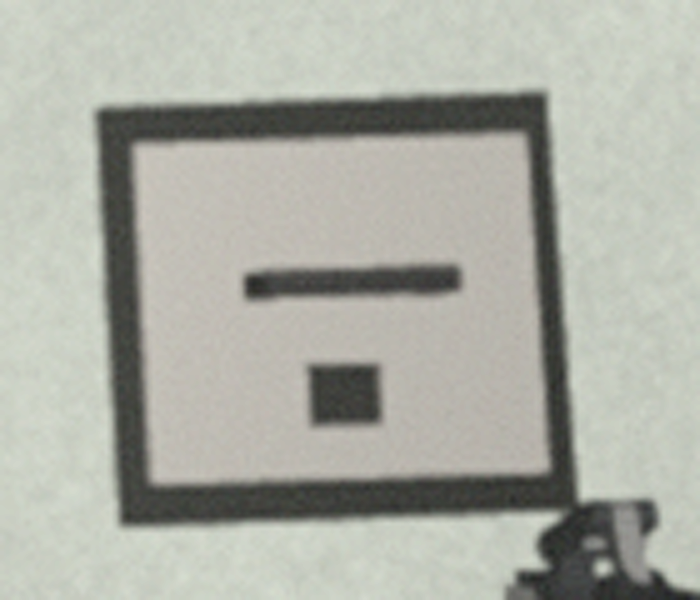

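```bash
python3 -c "
from rig import manip;print(manip.sign_off())"
```

```text
the job is handed in; nothing more can be done
None
```

The pin is in the porcelain tray and the lid is on the black rubber mat, in the order asked. The job was handed in at about 23 s of the 61 s allowed.

- **Pin:** I gripped it with the jaws along the pull direction, drew it about 80 mm along the chest's +y and set it down in the tray. In the last pictures it lies inside the tray walls with its grip up.
- **Lid:** I lifted it straight up about 80 mm off the chest and moved it over. I then turned it square to the mat, set it down and let go only once the mat bore its weight. It lies flat with the handle up, within about 2–3 mm of the mat's middle, which is about as well as I can measure it.
- **Bystanders:** before and after pictures of the bottle, jar and vial differ by 0.7 pixels or less (1–2 mm, within noise), and nothing looks shifted or knocked.
- **Forces:** wrist readings never exceeded about 6 N at the points where I read them. The gripper was clear of everything at hand-in.
- **Disagreements:** the two cameras differed by 2–3 mm on positions, and I used compromise values. My tray outline came out about 12 mm small against its stated size, but the pin sits well within the walls in both views.

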